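Load the sample cell and lock the spring-loaded carriage at its index mark

ROBOT

A 6-joint arm with a two-finger parallel gripper is mounted at the origin on a cart in front of the work surface, level with it; the furniture and walls round the work are solid. World frame = base frame: x ahead of the robot, y to its left, z up, the work surface at z = 0. Lengths are in m, angles in rad, forces in N, time in s.
With the tool pointing down it reaches from about 0.375 to 0.975 m from the base axis. Payload 3.8 kg.
Tool frame: the origin (TCP) lies midway between the tips of the shut fingers; the grasp point (between the pads) lies 19 mm behind it; z points along the fingers, y is the line along which they close (so a half turn about z gives the same grasp; the last joint's range is limited). The gripper opens to 85 mm and grips with 20 to 120 N. Pads are 22 mm wide; open, the fingers measure 114 mm over their backs; the gripper's body (76 mm by 85 mm) begins 54 mm behind the grasp point. The pads swing forward as they close: fully open they stand 13 mm farther back than shut.
Start: joints at [1.273, 0.264, 1.604, -0, 1.274, -0.037], TCP at [0.174, 0.652, 0.231] pointing down, gripper open.
Joint ranges: [-2.63, 2.63], [-0.94, 2.18], [0.31, 2.57], [-1.31, 4.45], [0, 2.66], [-2.55, 2.55]. Speed limits (rad/s): [2.57, 2.57, 3.14, 3.14, 3.14, 3.14].

INTERFACE

Orientations are given as a rotation vector (axis times angle).
In Python, from workcell import read_state, vision, ticket gives the robot as it stands. The module is installed in compiled form; this text tells all that it offers.
- The arm moves only by the tool jog_arm, never from a script. Its arguments are lists of equal length, an entry for each row: "turn": the turn, a rotation vector about the tool's x, y, z in rad, a list of three; "delta_pos": the shift along the tool's x, y, z in m, a list of three; "gripper": the finger opening in m, from 0 to 0.0854. In form: {"turn": [[rx, ry, rz], ...], "delta_pos": [[dx, dy, dz], ...], "gripper": [gripper, ...]}. A call has 1 to 20 rows; each row shifts and turns the commanded pose from where the row before left it, along the tool's axes as they then stand; what a row does not reach is not made up. A row lasts 1/12 s, in which the tool goes at most 41.7 mm and 7.16 degrees, less where a joint would pass 70% of its speed; a pose out of reach is approached as far as the arm can. A call with a gripper value outside its range is refused whole. The fingers move at their own pace and stop on an object; "grip_force" is the grip in N (left out, the last holds). Time passes only in rows, so rows that do not move let the fingers close. It gives the time, the measured TCP pose, the force, the opening and the grip force at its end, in the units of the state.
- read_state(): the state, without advancing time (a new reading comes with each control period).
- vision.read_camera(name): name is "scene" or "top" or "wrist"; returns the picture (480x640x3 uint8, red, green, blue); there is no depth.
- vision.calibration(name): a dict with "vfov" (degrees; the focal length in pixels is half the picture's height over the tangent of half this angle, whatever the lens; pixels are square), "cx", "cy" (the principal point, pixels), "R" (3x3) and "t" (3): a world point X has camera coordinates R X + t; the wrist camera has in their place "mount" (4x4, takes a point from camera to tool coordinates, whose origin is the TCP and whose axes are the flange's). Camera axes: x right, y down, z forward; pixel columns grow to the right and rows downward; lengths in m; the calibration is good to about 2 mm. A picture is of the moment at which its call begins: read the wrist's pose just before it. calibration takes no time and is no camera call.
- ticket.finish_job(): hands the job in; it is judged then, once.
The state is a dict: "time": time; "q": joint angles; "joint_vel": joint speeds; "joint_torque": joint torques, N m; "tool_pos": TCP position; "tcp_rot": TCP orientation; "wrist_force": force on the tool from outside, world axes, zero at the start; "torque": the same for the moment, N m; "width": opening from 0.0 (shut) to 1.0 (fully open); "grip_force": force on a finger pad.
Only numpy, scipy, OpenCV 4.12 (cv2) and the standard library are available. Lean on these libraries where they do the work, as an engineer would, in place of code of your own. Each camera call takes 0.05 s, during which the arm holds its last target. There are 200 camera calls.

TASK

Set the square clear sample cell upright and fully down in the socket on the slide's carriage, let go of it, and swing the socket's gate lever shut against the cell. Then push the carriage along its rail, against its return spring, until its pointer lines up with the ridge of the index clip, and while holding it there fold the cam lever shut against the thumb fin. Finish still holding the carriage at the mark by its fin with the cam lever shut (do not let go), and leave the other things on the bench where they are.

Things in the scene. Friction and masses are not known exactly. Their poses are not given: they have to be found in the camera images.
- slide_stand: grey base plate (100 x 315 x 10 mm) of a cell slide with a steel rail, fixed to the bench (each time at another place and yaw). Origin: underside, under the rail; the rail runs along its y axis; its -x side faces the robot. On the rail stands the carriage, which slides only along the stand's y
- carriage: the carriage on the rail, moves only along the stand's +y: at home its origin is at stand y = -50 mm, travel 130 mm. A return spring pulls it home with 3 N, rising to 6 N: let go, it runs home. Its axes are the stand's; origin at stand x = 0, z = 0 (bench height), so carriage heights are above the bench
- carriage_pointer (a point): tip of the small steel pointer on the -x edge of the carriage's deck, at carriage (-34, 0, 24) mm. The deck is an aluminium plate, 60 mm in x, y from -90 to +55 mm, top at z = 24 mm
- index_mark (a point): end, next to the carriage, of the steel ridge (1.8 mm wide) on top of the index clip, a black block 12 x 14 x 12 mm fixed on the base plate beside the carriage, 50 to 110 mm of travel away from home. The pointer is at the mark when both have the same stand y. Axes as the stand's
- pocket_floor (a point): centre of the floor of the square socket pocket, at carriage (0, -50, 26) mm. The socket is a black block 44 x 44 mm with its top at z = 46 mm; the pocket is 30 mm square, 20 mm deep, sides along the carriage's x and y, its mouth chamfered 3 mm
- cell_a: the sample cell: open-topped clear square cuvette, 28 x 28 mm at the rim, narrowing slightly to the foot, 66 mm tall, 22 g, standing loose on the bench to the right of the slide; the only such cell. Origin: centre of its underside, z up, x and y square to its sides; any quarter turn fits the pocket. Seated, its top is at z = 92 mm
- cell_gate (a joint): angle of the gate lever in rad, 0 = shut (steel bar along the cell's -x face, just above the socket block, pointing to +y), grows counterclockwise from above as it opens; starts at 1.6 to 1.85 (pointing to the stand's -x, towards the robot), at most 1.9. Stiff: it stays where it is put, and about 0.6 N at the knob moves it
- gate_pivot (a point): the gate lever's vertical pivot axis, at carriage (-19.5, -80, 47) mm. The bar is 8 mm wide, z = 47 to 54 mm
- gate_knob (a point): top centre of the upright round steel knob at the end of the gate lever, 54 mm from the pivot: 12 mm in diameter, from z = 47 to 80 mm
- fin_stop (a point): upper edge, middle, of the push stop's -y face, at carriage (-27, 43, 85) mm. The thumb fin is an upright aluminium plate on the carriage: x -6 to 0, y -14 to +50 mm, top at z = 85 mm. At its +y end the push stop stands out to -x: x -48 to -6, y 43 to 50, z 45 to 85 mm. A finger beside the fin's -x face bears on this stop when it pushes the carriage to +y
- cam_lever (a joint): angle of the dark steel cam lever on the fin's +x side, in rad: 0 = shut (parallel to the fin, 1 mm from it; fin and lever then span x -6 to +9 mm together), grows as its +y end swings away to +x; starts at 0.36 to 0.48, at most 0.5. Vertical pivot at carriage (5, -6) mm. Stiff: it stays where it is put; 1 to 2 N near its end moves it
- cam_tip (a point): end of the cam lever (bar 8 mm thick, 56 mm long, z = 49 to 83 mm), middle of its thickness, 66 mm above the bench. With one finger on each side, at about carriage y = +30 mm, fin and lever can be pinched together from above
- beaker_50: small clear beaker, 46 mm wide, 57 mm tall; bystander (origin: centre of underside)
- reagent_1: small white dropper bottle, 28 mm wide, 64 mm tall; bystander
- screwdriver: screwdriver lying on the bench, 165 mm long; bystander
- bench_timer: small bench timer, 62 x 66 x 20 mm; bystander
- highlighter: highlighter pen lying on the bench, 100 mm long; bystander
- masking_tape: roll of masking tape lying flat, 96 mm across, 25 mm high; bystander

How it is judged:
By the outcome, as a careful person would: the job done as asked, in the order asked, and still so for the second after the job is handed in, while the arm keeps its last pose, push and grip.
It also fails if it takes over 54 s, if anything falls off the work surface, if the arm or the gripper's body presses on something with over 40 N, if the wrist force passes 120 N, or if a joint passes its speed limit or range.

## Working session

There is one attempt and no reset: what is moved stays moved. The work goes in short steps, Python scripts to look and compute and a tool call to move; the robot and the scene stay as the last step left them, time stands still between calls to the robot, and variables do not carry over. Pictures are saved under pics/ and viewed, at most 10 in all, crops included, and the job is handed in when it is done.

Besides the shell and the picture viewer there is one more tool, called after "Emit:" in YAML: its name, and indented under it one key for each argument. jog_arm: Moves the arm, as the interface text tells. Its arguments: {"type":"object","properties":{"turn":{"type":"array","items":{"type":"array","items":{"type":"number"}}},"delta_pos":{"type":"array","items":{"type":"array","items":{"type":"number"}}},"gripper":{"type":"array","items":{"type":"number"}},"grip_force":{"type":"number"}},"required":["turn","delta_pos","gripper"]}

```bash
mkdir -p pics; cat > h.py <<'E'
import numpy as np, cv2
from scipy.spatial.transform import Rotation as Rn
from workcell import read_state, vision, ticket
def cal(name, st=None):
    c=vision.calibration(name); f=240/np.tan(np.radians(c["vfov"])/2)
    if "R" in c: R=np.array(c["R"]);t=np.array(c["t"])
    else:
        M=np.array(c["mount"]); T=np.eye(4); T[:3,:3]=Rn.from_rotvec(st["tcp_rot"]).as_matrix(); T[:3,3]=st["tool_pos"]
        W=np.linalg.inv(T@M); R=W[:3,:3]; t=W[:3,3]
    return f,c["cx"],c["cy"],R,t
def ray(C,u,v):
    f,cx,cy,R,t=C; o=-R.T@t; d=R.T@np.array([(u-cx)/f,(v-cy)/f,1]); return o,d/np.linalg.norm(d)
def onz(C,u,v,z):
    o,d=ray(C,u,v); return o+d*(z-o[2])/d[2]
def proj(C,X):
    f,cx,cy,R,t=C; p=R@np.array(X)+t; return np.array([cx+f*p[0]/p[2],cy+f*p[1]/p[2]])
def tri(a,b):
    (o1,d1),(o2,d2)=a,b; A=np.stack([d1,-d2],1); s=np.linalg.lstsq(A,o2-o1,rcond=None)[0]
    p,q=o1+s[0]*d1,o2+s[1]*d2; return (p+q)/2,np.linalg.norm(p-q)
def snap(name,fn):
    st=read_state(); im=vision.read_camera(name)[:,:,::-1].copy(); cv2.imwrite("pics/"+fn,im); return st,im
E
python3 - <<'E'
from h import *
for n in("scene","top"): snap(n,n+"0.png"); print(n,vision.calibration(n))
print(vision.calibration("wrist")); print(read_state())
E
```

```text
scene {'vfov': 47.21402392887727, 'cx': 316.1428491225595, 'cy': 238.90393972316625, 'R': array([[ 0.84622312, -0.53228628, -0.02403621],
       [-0.33725531, -0.50014967, -0.79756452],
       [ 0.41251095,  0.68302388, -0.60275459]]), 't': array([-0.50452599,  0.25235107,  1.23666332])}
top {'vfov': 53.135475551138384, 'cx': 315.45458010831624, 'cy': 234.4778433421867, 'R': array([[-0.00601773, -0.99992356,  0.01080137],
       [-0.9951588 ,  0.00492876, -0.09815635],
       [ 0.0980956 , -0.01133976, -0.99511239]]), 't': array([-0.05826622,  0.60562414,  1.4178566 ])}
{'vfov': 70.16607223901767, 'cx': 318.45271093308975, 'cy': 239.85428211013678, 'mount': array([[-1.25190921e-04, -9.55517172e-01, -2.94935446e-01,
         7.45066833e-02],
       [ 9.99999991e-01, -1.04547265e-04, -8.57618624e-05,
        -3.45931014e-04],
       [ 5.11122379e-05, -2.94935454e-01,  9.55517177e-01,
        -1.43647072e-01],
       [ 0.00000000e+00,  0.00000000e+00,  0.00000000e+00,
         1.00000000e+00]])}
{'time': 0.1, 'q': array([ 1.27310866e+00,  2.64671646e-01,  1.60525224e+00,  5.55625199e-06,
        1.27372296e+00, -3.68953883e-02]), 'joint_vel': array([ 0.00148686, -0.00210683, -0.00429171,  0.0006206 , -0.00064059,
       -0.00100172]), 'joint_torque': array([ 6.84081551e-04, -5.16703892e+01, -3.68592024e+01,  1.43956629e-05,
        6.33440810e-03, -5.96698123e-05]), 'tool_pos': array([0.17384522, 0.6515313 , 0.23008271]), 'tcp_rot': array([-0.40844882, -3.11457572,  0.00317993]), 'wrist_force': array([-2.93144420e-01, -7.88933989e-05,  1.51906641e-01]), 'torque': array([-0.0326164 ,  0.03347218,  0.03447155]), 'grip_force': 0.0, 'width': 1.0020860058098606}
```

View pics/scene0.png

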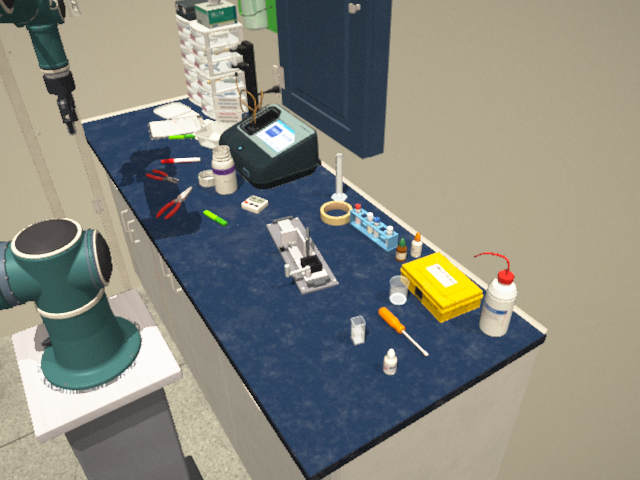

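View pics/top0.png

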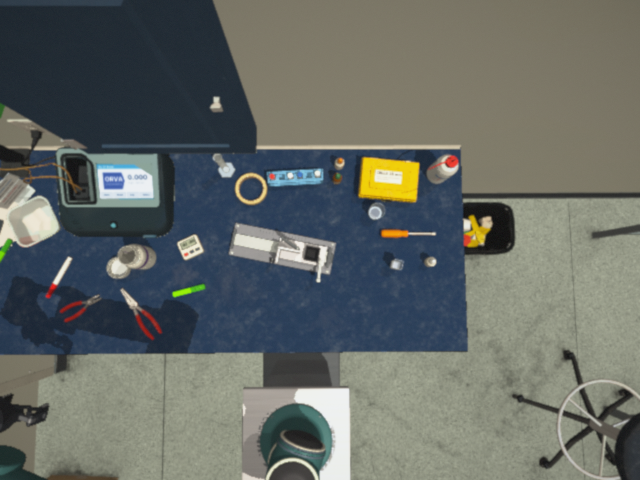

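Scene: the slide is at about (283,248) in the top view with its socket at the right end. The cell is at (397,265), the bottle at (430,262), and the cuvette in the scene view at (358,330).

```bash
python3 - <<'E'
from h import *
C=cal("top"); im=cv2.imread("pics/top0.png")
m=((im.max(2).astype(int)-im.min(2)<28)&(im.min(2)>95)).astype(np.uint8); m[:200]=0;m[300:]=0;m[:,:215]=0;m[:,345:]=0
m=cv2.morphologyEx(m,cv2.MORPH_CLOSE,np.ones((9,9)))
cs,_=cv2.findContours(m,0,2); c=max(cs,key=cv2.contourArea); r=cv2.minAreaRect(c); print(r)
for p in cv2.boxPoints(r): print(p,onz(C,*p,0.01))
for p in [(397,265),(430,262),(376,211),(283,248),(319,278),(395,233)]: print(p,onz(C,*p,0.03))
b=cv2.resize(im[200:300,220:345],(750,600),interpolation=cv2.INTER_CUBIC); cv2.imwrite("pics/topc.png",b)
S=cal("scene"); print(onz(S,357,343,0),onz(S,358,319,0.066))
E
```

```text
((281.21380615234375, 252.7737274169922), (103.364013671875, 42.626441955566406), 11.768289566040039)
[226.27121 263.09818] [0.52133332 0.20939995 0.01      ]
[234.96506 221.36774] [0.64883223 0.18438927 0.01      ]
[336.1564  242.44928] [ 0.58249018 -0.12492715  0.01      ]
[327.46255 284.17972] [ 0.45582562 -0.09728014  0.01      ]
(397, 265) [ 0.5119648  -0.30599931  0.03      ]
(430, 262) [ 0.52041385 -0.40565342  0.03      ]
(376, 211) [ 0.67601904 -0.24584451  0.03      ]
(283, 248) [0.56493701 0.03623965 0.03      ]
(319, 278) [ 0.47446385 -0.07140603  0.03      ]
(395, 233) [ 0.608605   -0.30213675  0.03      ]
[ 0.51082937 -0.30858327  0.        ] [ 0.5173421  -0.30088165  0.066     ]
```

View pics/topc.png

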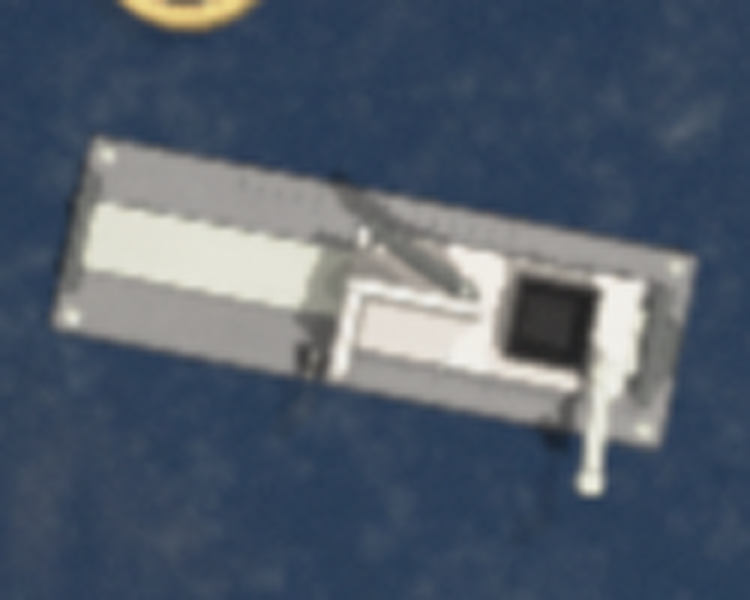

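The plate's corners in the crop are (97,137), (697,257), (660,445) and (52,327), which puts the stand's y axis near world 78°. The socket is at (552,318), the knob at (590,485) and the clip near (312,355). I'm moving the wrist camera above the slide.

Emit:
jog_arm:
  turn:
    - [0, 0, 0]
    - [0, 0, 0]
    - [0, 0, 0]
    - [0, 0, 0]
    - [0, 0, 0]
    - [0, 0, 0]
    - [0, 0, 0]
    - [0, 0, 0]
    - [0, 0, 0]
    - [0, 0, 0]
    - [0, 0, 0]
    - [0, 0, 0]
    - [0, 0, 0]
    - [0, 0, 0]
    - [0, 0, 0]
    - [0, 0, 0]
    - [0, 0, 0]
    - [0, 0, 0]
    - [0, 0, 0]
    - [0, 0, 0]
  delta_pos:
    - [-0.0264, -0.0247, 0.0015]
    - [-0.0264, -0.0247, 0.0015]
    - [-0.0264, -0.0247, 0.0015]
    - [-0.0264, -0.0247, 0.0015]
    - [-0.0264, -0.0247, 0.0015]
    - [-0.0264, -0.0247, 0.0015]
    - [-0.0264, -0.0247, 0.0015]
    - [-0.0264, -0.0247, 0.0015]
    - [-0.0264, -0.0247, 0.0015]
    - [-0.0264, -0.0247, 0.0015]
    - [-0.0264, -0.0247, 0.0015]
    - [-0.0264, -0.0247, 0.0015]
    - [-0.0264, -0.0247, 0.0015]
    - [-0.0264, -0.0247, 0.0015]
    - [-0.0264, -0.0247, 0.0015]
    - [-0.0264, -0.0247, 0.0015]
    - [-0.0264, -0.0247, 0.0015]
    - [-0.0264, -0.0247, 0.0015]
    - [-0.0264, -0.0247, 0.0015]
    - [-0.0264, -0.0247, 0.0015]
  gripper: [0.085, 0.085, 0.085, 0.085, 0.085, 0.085, 0.085, 0.085, 0.085, 0.085, 0.085, 0.085, 0.085, 0.085, 0.085, 0.085, 0.085, 0.085, 0.085, 0.085]

```text
time: 1.77
tool_pos: [0.5571, 0.037, 0.2008]
tcp_rot: [-0.409, -3.114, 0.0]
wrist_force: [0.7, 0.3, 0.4]
width: 0.994
grip_force: 0.0
```

Emit:
jog_arm:
  turn:
    - [0, 0, 0.117]
    - [0, 0, 0.117]
    - [0, 0, 0.117]
    - [0, 0, 0.117]
    - [0, 0, 0.117]
    - [0, 0, 0.117]
    - [0, 0, 0.117]
    - [0, 0, 0.117]
    - [0, 0, 0.117]
    - [0, 0, 0.117]
    - [0, 0, 0.117]
    - [0, 0, 0.117]
    - [0, 0, 0.116]
    - [0, 0, 0]
  delta_pos:
    - [0, 0, 0]
    - [0, 0, 0]
    - [0, 0, 0]
    - [0, 0, 0]
    - [0, 0, 0]
    - [0, 0, 0]
    - [0, 0, 0]
    - [0, 0, 0]
    - [0, 0, 0]
    - [0, 0, 0]
    - [0, 0, 0]
    - [0, 0, 0]
    - [0, 0, 0]
    - [0, 0, 0]
  gripper: [0.085, 0.085, 0.085, 0.085, 0.085, 0.085, 0.085, 0.085, 0.085, 0.085, 0.085, 0.085, 0.085, 0.085]

```text
time: 2.93
tool_pos: [0.5564, 0.0387, 0.2007]
tcp_rot: [-2.444, -1.972, 0.001]
wrist_force: [0.8, 0.2, 0.1]
width: 0.996
grip_force: 0.0
```

```bash
python3 - <<'E'
from h import *
st,im=snap("wrist","w1.png"); print(st["tool_pos"],Rn.from_rotvec(st["tcp_rot"]).as_matrix().round(4),st["q"],st["time"],st["wrist_force"])
import pickle; pickle.dump(st,open("w1.pkl","wb"))
E
```

```text
[0.55639511 0.03870911 0.20074065] [[ 2.113e-01  9.774e-01 -1.000e-03]
 [ 9.774e-01 -2.113e-01 -0.000e+00]
 [-3.000e-04 -1.000e-03 -1.000e+00]] [ 2.48088730e-02  6.53751548e-02  1.89104446e+00 -1.52769729e-05
  1.18620312e+00  2.37701264e-01] 2.9333 [0.7644006  0.21402384 0.06161112]
```

View pics/w1.png

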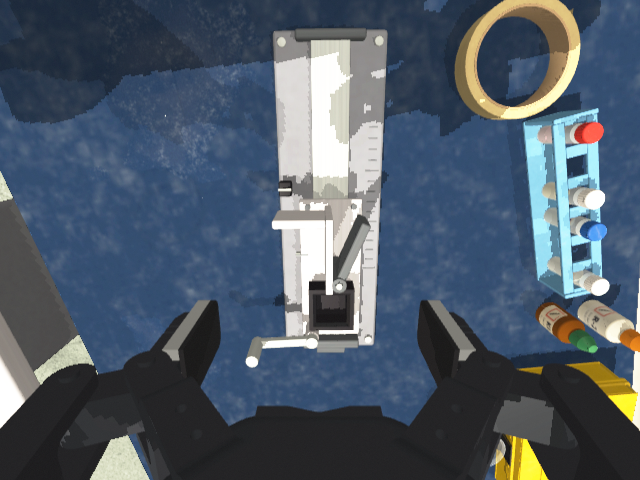

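The wrist view shows the stand upright in the frame: corners near (274,30), (387,30), (374,346) and (287,346), clip at (286,188), socket at (331,305), knob at (252,358), cam tip at (360,220). I'll zoom in for exact pixels.

```bash
python3 - <<'E'
from h import *
im=cv2.imread("pics/w1.png")
a=cv2.resize(im[20:60,262:402],None,fx=2.5,fy=2.5,interpolation=cv2.INTER_CUBIC)
b=cv2.resize(im[165:365,240:400],None,fx=3,fy=3,interpolation=cv2.INTER_CUBIC)
c=np.zeros((600,480+a.shape[1]-30,3),np.uint8); c[:,:480]=b; a=a[:,:c.shape[1]-480]; c[:a.shape[0],480:480+a.shape[1]]=a; print(c.shape)
cv2.imwrite("pics/w1c.png",c)
E
```

```text
(600, 800, 3)
```

View pics/w1c.png

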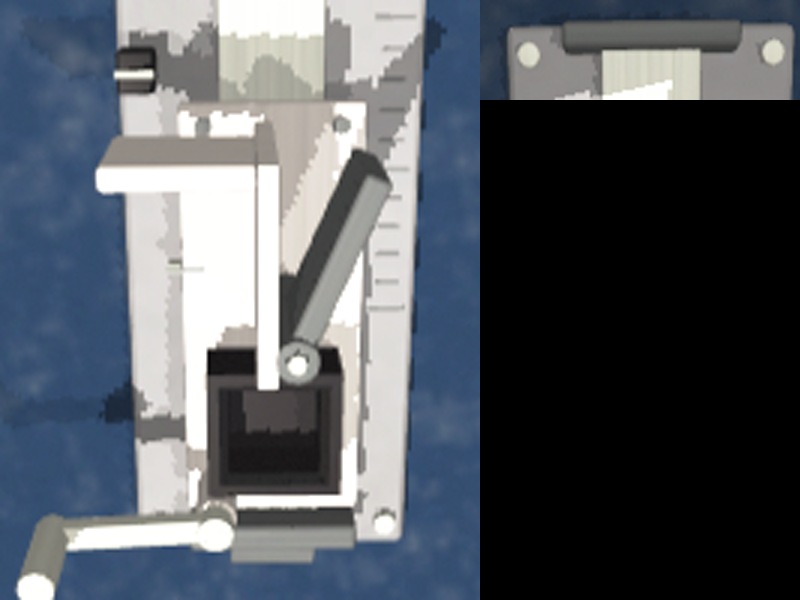

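```bash
cat >> h.py <<'E'
import pickle
from scipy.optimize import least_squares
def stand2w(p,P):
    x,y,th=p; c,s=np.cos(th),np.sin(th); P=np.array(P)/1000.
    return np.array([x+c*P[0]-s*P[1], y+s*P[0]+c*P[1], P[2]])
def w2stand(p,X):
    x,y,th=p; c,s=np.cos(th),np.sin(th); d=np.array(X)[:2]-[x,y]; return np.array([c*d[0]+s*d[1],-s*d[0]+c*d[1],X[2]])*1000
E
python3 - <<'E'
from h import *
st=pickle.load(open("w1.pkl","rb")); C=cal("wrist",st)
cr=lambda u,v:(240+u/3,165+v/3)
obs=[((50,-157.5,10),cr(402,540)),((-50,157.5,10),(273.2,31.2)),((50,157.5,10),(387.6,30)),((-34,-50,24),cr(168,265)),((-19.5,-130,54),cr(215,533)),((-48,-7,85),cr(97,188)),((0,-64,85),cr(279,389))]
f=lambda p:np.concatenate([proj(C,stand2w(p,P))-q for P,q in obs])
r=least_squares(f,[.552,.043,-.21],loss="soft_l1"); p=r.x; print(p,f(p).reshape(-1,2).round(1))
for n,z,q in [("mark",.023,cr(154,73)),("ptr",.024,cr(168,265)),("knob",.08,cr(36,587)),("camtip top",.083,cr(373,168))]: print(n,w2stand(p,onz(C,*q,z)).round(1),onz(C,*q,z).round(4))
for P in [(22,-122,46),(-22,-122,46),(-22,-78,46),(22,-78,46)]: print((proj(C,stand2w(p,P))-[240,165])*3)
pickle.dump(p,open("stand.pkl","wb"))
E
```

```text
[ 0.57028931  0.045068   -0.20718786] [[-0.  -3.7]
 [-0.6 -8.7]
 [ 1.9 -8.3]
 [ 0.3  2.8]
 [-0.5  0.6]
 [ 0.   3.6]
 [-0.2  1.8]]
mark [-37.1  16.5  23. ] [0.5374 0.0688 0.023 ]
ptr [-34.2 -47.   24. ] [0.5271 0.0061 0.024 ]
knob [ -72.8 -130.4   80. ] [ 0.4722 -0.0676  0.08  ]
camtip top [24.5  0.4 83. ] [0.5944 0.0404 0.083 ]
[338.78799975 499.29168813]
[206.29728192 499.91295639]
[204.34366972 379.24570182]
[342.0859153  378.56031377]
```

```bash
python3 - <<'E'
from h import *
st=pickle.load(open("w1.pkl","rb")); C=cal("wrist",st)
cr=lambda u,v:(240+u/3,165+v/3)
obs=[((50,-157.5,10),cr(402,540)),((-50,157.5,10),(273.2,31.2)),((50,157.5,10),(387.6,30)),((-34,-50,24),cr(168,265)),((-19.5,-130,54),cr(215,533)),((-48,-7,85),cr(97,188)),((0,-64,85),cr(279,389)),
((22,-122,46),cr(340,493)),((-22,-122,46),cr(207,493))]
def f(p):
    return np.concatenate([proj(C,stand2w(p[:3],np.array(P)+([0,p[3],0] if i<3 else 0)))-q for i,(P,q) in enumerate(obs)])
r=least_squares(f,[.552,.043,-.21,0],loss="soft_l1"); p=r.x; print(p,f(p).reshape(-1,2).round(1))
p=p[:3]
for n,z,q in [("mark",.023,cr(154,73)),("ptr",.024,cr(168,265)),("knob",.08,cr(36,587)),("camtip top",.083,cr(373,168))]: print(n,w2stand(p,onz(C,*q,z)).round(1),onz(C,*q,z).round(4))
T=cal("top")
for q in [(236.2,222.8),(336.2,242.8),(330,274.2),(228.7,254.5)]: print("top",w2stand(p,onz(T,*q,.01)).round(1))
pickle.dump(p,open("stand.pkl","wb"))
# view pose for cell: put TCP so cell is mid image
c=np.array([.511,-.306]); print("cell in stand",w2stand(p,[*c,0]))
R=Rn.from_rotvec(st["tcp_rot"]).as_matrix(); print("tool delta to above cell",R.T@(np.array([*c,.2])-st["tool_pos"]))
print(proj(C,[.511,-.306,0]))
E
```

```text
[ 0.5707401   0.0474372  -0.20445585 -8.66704315] [[ 0.1  1. ]
 [-0.8 -0.2]
 [ 0.9 -0.2]
 [ 0.3  0.6]
 [-0.2 -1.5]
 [-0.2  0.8]
 [-0.1 -0.8]
 [-0.1 -0.1]
 [ 0.   0.2]]
mark [-37.   14.2  23. ] [0.5374 0.0688 0.023 ]
ptr [-34.3 -49.3  24. ] [0.5271 0.0061 0.024 ]
knob [ -73.1 -132.7   80. ] [ 0.4722 -0.0676  0.08  ]
camtip top [24.5 -2.1 83. ] [0.5944 0.0404 0.083 ]
top [ 45.1 145.3  10. ]
top [  45.5 -166.7   10. ]
top [ -52.1 -166.7   10. ]
top [-54.3 146.9  10. ]
cell in stand [  13.26409228 -358.20496856    0.        ]
tool delta to above cell [-0.34651831  0.02846137  0.00080107]
[339.51126378 466.77100037]
```

Emit:
jog_arm:
  turn:
    - [0, 0, 0]
    - [0, 0, 0]
    - [0, 0, 0]
    - [0, 0, 0]
    - [0, 0, 0]
    - [0, 0, 0]
    - [0, 0, 0]
    - [0, 0, 0]
    - [0, 0, 0]
    - [0, 0, 0]
    - [0, 0, 0]
  delta_pos:
    - [-0.0346, 0.0028, 0]
    - [-0.0346, 0.0028, 0]
    - [-0.0346, 0.0028, 0]
    - [-0.0346, 0.0028, 0]
    - [-0.0346, 0.0028, 0]
    - [-0.0346, 0.0028, 0]
    - [-0.0346, 0.0028, 0]
    - [-0.0346, 0.0028, 0]
    - [-0.0346, 0.0028, 0]
    - [-0.0346, 0.0028, 0]
    - [0, 0, 0]
  gripper: [0.06, 0.06, 0.06, 0.06, 0.06, 0.06, 0.06, 0.06, 0.06, 0.06, 0.06]

```text
time: 3.9
tool_pos: [0.511, -0.3112, 0.2012]
tcp_rot: [2.441, 1.974, -0.003]
wrist_force: [0.3, 0.2, 0.1]
width: 0.702
grip_force: 0.0
```

```bash
python3 - <<'E'
from h import *
st,im=snap("wrist","w2.png"); pickle.dump(st,open("w2.pkl","wb")); print(st["tool_pos"],st["q"],st["time"])
C=cal("wrist",st); u,v=proj(C,[.511,-.306,.03]); print(u,v)
u,v=int(u),int(v); u0=max(0,u-80);v0=max(0,v-75)
cv2.imwrite("pics/w2c.png",cv2.resize(im[v0:v0+150,u0:u0+160],None,fx=4,fy=4,interpolation=cv2.INTER_CUBIC)); print(u0,v0)
E
```

```text
[ 0.51098429 -0.31124254  0.20121114] [-0.58708561  0.13987107  1.80821437 -0.00301698  1.19180943 -0.37523568] 3.9
316.39259584695134 211.43310975783373
236 136
```

View pics/w2c.png

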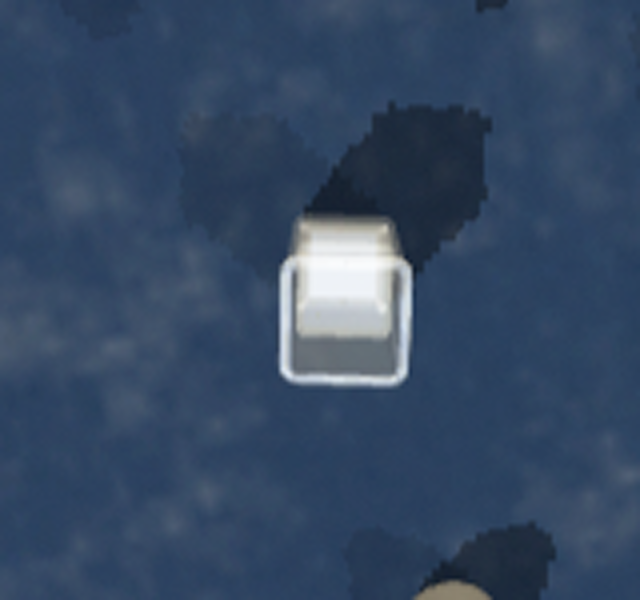

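The rim's corners in the crop are about (283,258), (411,258), (408,386) and (281,384), so the cell is square to the tool within about 1°.

```bash
python3 - <<'E'
from h import *
st=pickle.load(open("w2.pkl","rb")); C=cal("wrist",st); p=pickle.load(open("stand.pkl","rb"))
P=[onz(C,236+u/4,136+v/4,.066) for u,v in [(283,258),(411,258),(408,386),(281,384)]]
c=np.mean(P,0); print(c,[np.linalg.norm(P[i]-P[i-1]) for i in range(4)])
R=Rn.from_rotvec(st["tcp_rot"]).as_matrix()
for a,b in((0,1),(3,2)): d=R.T@(P[b]-P[a]); print("edge dir vs tool y deg",np.degrees(np.arctan2(-d[0],d[1])))
for a,b in((3,0),(2,1)): d=R.T@(P[b]-P[a]); print("edge dir vs tool x deg",np.degrees(np.arctan2(d[1],d[0])))
print("tool delta",R.T@(np.array([*c[:2],.031])-st["tool_pos"]))
S=R[:,0]; print("tool x yaw",np.degrees(np.arctan2(S[1],S[0])),"stand y yaw",90+np.degrees(p[2]))
E
```

```text
[ 0.51687995 -0.30356093  0.066     ] [np.float64(0.02702161274447567), np.float64(0.02638519153521517), np.float64(0.027456386755365624), np.float64(0.026937836166313806)]
edge dir vs tool y deg 0.015687525811446588
edge dir vs tool y deg 0.9586810308294333
edge dir vs tool x deg 1.4905804389591009
edge dir vs tool x deg 0.3214212323974989
tool delta [0.00929489 0.00406473 0.17018426]
tool x yaw 77.92566056797138 stand y yaw 78.28554292450997
```

Emit:
jog_arm:
  turn:
    - [0, 0, 0]
    - [0, 0, 0]
    - [0, 0, 0]
    - [0, 0, 0]
    - [0, 0, 0]
    - [0, 0, 0]
    - [0, 0, 0]
    - [0, 0, 0]
  delta_pos:
    - [0.0047, 0.002, 0.025]
    - [0.0046, 0.002, 0.03]
    - [0, 0, 0.03]
    - [0, 0, 0.03]
    - [0, 0, 0.03]
    - [0, 0, 0.015]
    - [0, 0, 0.01]
    - [0, 0, 0]
  gripper: [0.06, 0.06, 0.06, 0.06, 0.06, 0.06, 0.06, 0.06]

```text
time: 4.62
tool_pos: [0.5161, -0.2951, 0.0285]
tcp_rot: [-2.436, -1.976, 0.002]
wrist_force: [-0.8, -0.3, 0.8]
width: 0.701
grip_force: 0.0
```

Emit:
jog_arm:
  turn:
    - [0, 0, 0]
    - [0, 0, 0]
    - [0, 0, 0]
    - [0, 0, 0]
    - [0, 0, 0]
    - [0, 0, 0]
    - [0, 0, 0]
    - [0, 0, 0]
  delta_pos:
    - [0, 0, 0]
    - [0, 0, 0]
    - [0, 0, 0]
    - [0, 0, 0]
    - [0, 0, 0]
    - [0, 0, 0]
    - [0, 0, 0]
    - [0, 0, 0]
  gripper: [0.02, 0.02, 0.02, 0.02, 0.02, 0.02, 0.02, 0.02]
  grip_force: 25

```text
time: 5.28
tool_pos: [0.5194, -0.298, 0.0333]
tcp_rot: [2.44, 1.974, 0.002]
wrist_force: [0.2, 0.9, 6.2]
width: 0.293
grip_force: 30.7
```

Emit:
jog_arm:
  turn:
    - [0, 0, 0]
    - [0, 0, 0]
    - [0, 0, 0]
    - [0, 0, 0]
    - [0, 0, 0]
    - [0, 0, 0]
    - [0, 0, 0]
  delta_pos:
    - [0, 0, -0.01]
    - [0, 0, -0.025]
    - [0, 0, -0.03]
    - [0, 0, -0.025]
    - [0, 0, 0]
    - [0, 0, 0]
    - [0, 0, 0]
  gripper: [0.02, 0.02, 0.02, 0.02, 0.02, 0.02, 0.02]

```text
time: 5.87
tool_pos: [0.5174, -0.2971, 0.1212]
tcp_rot: [-2.442, -1.976, 0.0]
wrist_force: [-0.4, 0.2, -1.1]
width: 0.293
grip_force: 30.0
```

```bash
python3 - <<'E'
from h import *
st,im=snap("wrist","w3.png"); pickle.dump(st,open("w3.pkl","wb")); print(st["tool_pos"],st["q"],st["time"],st["wrist_force"],st["width"])
R=Rn.from_rotvec(st["tcp_rot"]).as_matrix();print(R.round(3))
C=cal("wrist",st); print(proj(C,st["tool_pos"]))
cv2.imwrite("pics/w3c.png",cv2.resize(im[240:440,190:450],None,fx=3,fy=3,interpolation=cv2.INTER_CUBIC))
E
```

```text
[ 0.51742493 -0.29708071  0.12119567] [-5.62880173e-01  2.09155723e-01  1.88408320e+00 -1.23170182e-04
  1.04879572e+00 -3.52715236e-01] 5.8667 [-0.4169579   0.22210382 -1.12560458] 0.2927055364481851
[[ 0.209  0.978 -0.   ]
 [ 0.978 -0.209  0.   ]
 [ 0.    -0.    -1.   ]]
[316.91732628 302.41763018]
```

View pics/w3c.png

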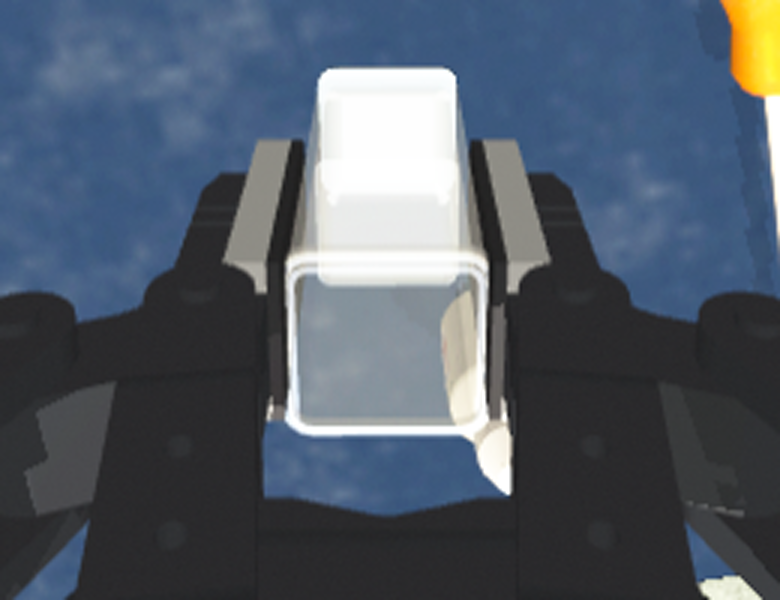

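```bash
python3 - <<'E'
from h import *
st=pickle.load(open("w3.pkl","rb")); C=cal("wrist",st); p=pickle.load(open("stand.pkl","rb"))
R=Rn.from_rotvec(st["tcp_rot"]).as_matrix(); t=st["tool_pos"]
g=lambda u,v,h:(R.T@(onz(C,190+u/3,240+v/3,t[2]+h)-t))*1000
for h in (.033,.036): print("rim",[g(u,v,h).round(1) for u,v in [(286,252),(491,252),(491,437),(286,437)]], np.mean([g(u,v,h) for u,v in [(286,252),(491,252),(491,437),(286,437)]],0))
print("foot",[g(u,v,-.032).round(1) for u,v in [(318,68),(457,68),(462,283),(318,283)]],np.mean([g(u,v,-.032) for u,v in [(318,68),(457,68),(462,283),(318,283)]],0))
print(R.T@(stand2w(p,(0,-100,110))-t), "yaw err deg", 90+np.degrees(p[2])-np.degrees(np.arctan2(R[1,0],R[0,0])))
E
```

```text
rim [array([  8.4, -11.4, -33. ]), array([  8.4,  13.6, -33. ]), array([-18.8,  14.4, -33. ]), array([-18.8, -12.2, -33. ])] [ -5.21311035   1.10318033 -33.00077545]
rim [array([ 10.2, -11.1, -36. ]), array([ 10.2,  13.3, -36. ]), array([-16.3,  14.1, -36. ]), array([-16.3, -11.9, -36. ])] [ -3.04277611   1.09197115 -36.00065671]
foot [array([  7.5, -11.6,  32. ]), array([ 7.5, 13.8, 32. ]), array([-37.5,  15.7,  32. ]), array([-37.5, -12.5,  32. ])] [-14.9717809    1.37279215  31.99859701]
[ 0.24806222 -0.01914049  0.01121734] yaw err deg 0.32358736086393947
```

Emit:
jog_arm:
  turn:
    - [0, 0, -0.0056]
    - [0, 0, 0]
    - [0, 0, 0]
    - [0, 0, 0]
    - [0, 0, 0]
    - [0, 0, 0]
    - [0, 0, 0]
    - [0, 0, 0]
    - [0, 0, 0]
    - [0, 0, 0]
    - [0, 0, 0]
    - [0, 0, 0]
    - [0, 0, 0]
  delta_pos:
    - [0.014, -0.0022, 0]
    - [0.028, -0.0022, 0]
    - [0.028, -0.0022, 0]
    - [0.028, -0.0022, 0]
    - [0.028, -0.0022, 0]
    - [0.028, -0.0022, 0]
    - [0.028, -0.0022, 0]
    - [0.028, -0.0022, 0]
    - [0.028, -0.0022, 0]
    - [0.0151, -0.0004, 0]
    - [0, 0, 0]
    - [0, 0, 0]
    - [0, 0, 0]
  gripper: [0.02, 0.02, 0.02, 0.02, 0.02, 0.02, 0.02, 0.02, 0.02, 0.02, 0.02, 0.02, 0.02]

```text
time: 7.0
tool_pos: [0.5487, -0.0453, 0.1203]
tcp_rot: [-2.435, -1.983, 0.003]
wrist_force: [-0.4, 0.4, 0.2]
width: 0.291
grip_force: 30.0
```

```bash
cat > where.py <<'E'
from h import *
p=pickle.load(open("stand.pkl","rb")); st=read_state()
R=Rn.from_rotvec(st["tcp_rot"]).as_matrix()
print("t",st["time"],"stand xyz",w2stand(p,st["tool_pos"]).round(2),"yaw err",round(90+np.degrees(p[2])-np.degrees(np.arctan2(R[1,0],R[0,0])),2),"tilt",R[:,2].round(4),"F stand",(Rn.from_rotvec([0,0,-p[2]]).apply(st["wrist_force"])).round(2),"w",st["width"]*85.4,st["grip_force"],"q6",st["q"][5])
E
python3 where.py
```

```text
t 7.0 stand xyz [ -2.78 -95.28 120.3 ] yaw err -0.04 tilt [-2.e-03 -2.e-04 -1.e+00] F stand [-0.47  0.35  0.23] w 24.870559377311995 30.00527706113644 q6 0.07668476488918861
```

Emit:
jog_arm:
  turn:
    - [0, 0, 0]
    - [0, 0, 0]
    - [0, 0, 0]
    - [0, 0, 0]
    - [0, 0, 0]
    - [0, 0, 0]
  delta_pos:
    - [0, 0, 0.01]
    - [0, 0, 0.014]
    - [0, 0, 0.008]
    - [0, 0, 0]
    - [0, 0, 0]
    - [0, 0, 0]
  gripper: [0.02, 0.02, 0.02, 0.02, 0.02, 0.02]

```text
time: 7.5
tool_pos: [0.5497, -0.0458, 0.0893]
tcp_rot: [2.437, 1.982, -0.0]
wrist_force: [-0.4, 0.1, -0.2]
width: 0.29
grip_force: 30.0
```

```bash
python3 where.py; python3 - <<'E'
from h import *
st,im=snap("wrist","w4.png"); cv2.imwrite("pics/w4c.png",cv2.resize(im[190:440,200:440],None,fx=2.4,fy=2.4,interpolation=cv2.INTER_CUBIC))
E
```

```text
t 7.5 stand xyz [ -1.67 -95.57  89.34] yaw err 0.04 tilt [ 0. -0. -1.] F stand [-0.44 -0.03 -0.21] w 24.73723536872832 30.00562661094591 q6 0.07696262066631779
```

View pics/w4c.png

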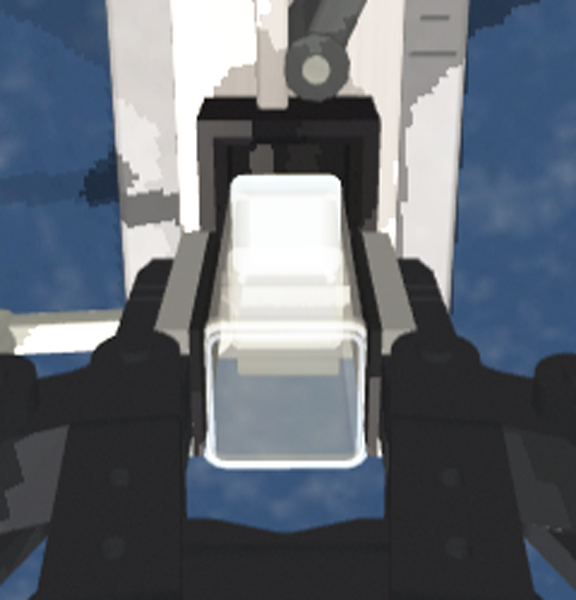

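The foot is centred over the socket within about 1 mm (foot 230–342, socket 197–380 in the crop). Inserting.

Emit:
jog_arm:
  turn:
    - [0, 0, 0]
    - [0, 0, 0]
    - [0, 0, 0]
    - [0, 0, 0]
    - [0, 0, 0]
    - [0, 0, 0]
    - [0, 0, 0]
  delta_pos:
    - [0.0005, 0.0006, 0.006]
    - [0, 0, 0.006]
    - [0, 0, 0.005]
    - [0, 0, 0.004]
    - [0, 0, 0.004]
    - [0, 0, 0.002]
    - [0, 0, 0]
  gripper: [0.02, 0.02, 0.02, 0.02, 0.02, 0.02, 0.02]

```text
time: 8.13
tool_pos: [0.5497, -0.0448, 0.0614]
tcp_rot: [-2.436, -1.983, 0.002]
wrist_force: [-1.1, -0.6, -0.9]
width: 0.292
grip_force: 30.0
```

```bash
python3 where.py
```

```text
t 8.1333 stand xyz [ -1.89 -94.61  61.43] yaw err -0.01 tilt [-1.4e-03  2.0e-04 -1.0e+00] F stand [-0.99 -0.83 -0.91] w 24.929480757140293 30.005610500229523 q6 0.0777762950824705
```

Emit:
jog_arm:
  turn:
    - [0, 0, 0]
    - [0, 0, 0]
    - [0, 0, 0]
    - [0, 0, 0]
    - [0, 0, 0]
  delta_pos:
    - [0, 0, 0.002]
    - [0, 0, 0.002]
    - [0, 0, 0.001]
    - [0, 0, 0]
    - [0, 0, 0]
  gripper: [0.02, 0.02, 0.02, 0.02, 0.02]

```text
time: 8.55
tool_pos: [0.5508, -0.045, 0.0592]
tcp_rot: [2.436, 1.983, 0.001]
wrist_force: [-4.7, 0.8, 10.1]
width: 0.292
grip_force: 31.3
```

```bash
python3 where.py
```

```text
t 8.55 stand xyz [ -0.76 -94.53  59.21] yaw err -0.0 tilt [ 6.e-04 -1.e-04 -1.e+00] F stand [-4.74 -0.12 10.05] w 24.901983830596684 31.33008094620891 q6 0.07786633805989751
```

Emit:
jog_arm:
  turn:
    - [0, 0, 0]
    - [0, 0, 0]
    - [0, 0, 0]
    - [0, 0, 0]
    - [0, 0, 0]
    - [0, 0, 0]
    - [0, 0, 0]
    - [0, 0, 0]
    - [0, 0, 0]
    - [0, 0, 0]
    - [0, 0, 0]
    - [0, 0, 0]
  delta_pos:
    - [0, 0, 0]
    - [0, 0, 0]
    - [0, 0, 0]
    - [0, 0, 0]
    - [0, 0, -0.01]
    - [0, 0, -0.02]
    - [0, 0, -0.03]
    - [0, 0, -0.03]
    - [0, 0, -0.03]
    - [0, 0, 0]
    - [0, 0, 0]
    - [0, 0, 0]
  gripper: [0.05, 0.05, 0.05, 0.05, 0.05, 0.05, 0.05, 0.05, 0.05, 0.03, 0.0, 0.0]

```text
time: 9.55
tool_pos: [0.55, -0.0449, 0.1774]
tcp_rot: [2.436, 1.983, 0.0]
wrist_force: [0.1, 0.0, -0.4]
width: 0.165
grip_force: 0.0
```

```bash
python3 where.py; python3 - <<'E'
from h import *
st,im=snap("wrist","w5.png"); pickle.dump(st,open("w5.pkl","wb"))
C=cal("wrist",st);p=pickle.load(open("stand.pkl","rb"))
for P in [(-14,-114,92),(14,-114,92),(14,-86,92),(-14,-86,92)]: print(proj(C,stand2w(p,P)).round(0))
cv2.imwrite("pics/w5c.png",cv2.resize(im[140:440,160:460],None,fx=2,fy=2,interpolation=cv2.INTER_CUBIC))
E
```

```text
t 9.55 stand xyz [ -1.52 -94.63 177.38] yaw err -0.0 tilt [ 0. -0. -1.] F stand [ 0.06  0.06 -0.41] w 14.128572213405745 0.0 q6 0.07777243528297909
[300. 271.]
[339. 271.]
[340. 234.]
[300. 234.]
```

View pics/w5c.png

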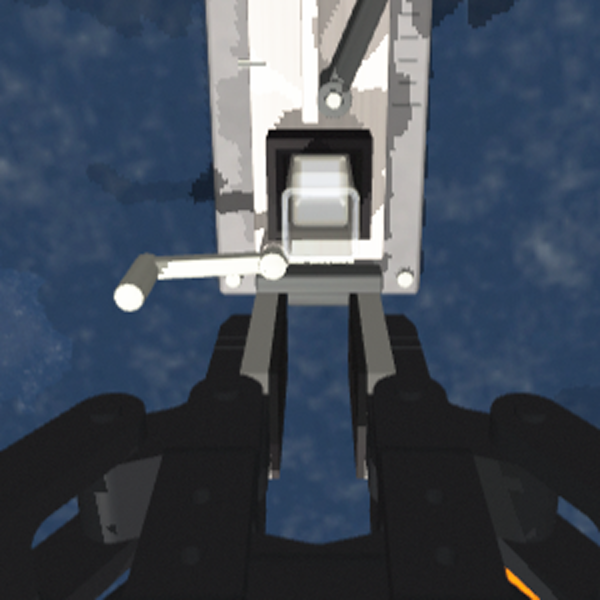

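The cell's rim is at x 300–340, y 233–271 px, as predicted for z = 92, so it is seated. Next is the gate: closed fingers go behind the knob.

Emit:
jog_arm:
  turn:
    - [0, 0, 0]
    - [0, 0, 0]
    - [0, 0, 0]
    - [0, 0, 0]
    - [0, 0, 0]
    - [0, 0, 0]
    - [0, 0, 0]
    - [0, 0, 0]
    - [0, 0, 0]
    - [0, 0, 0]
  delta_pos:
    - [-0.0165, -0.0195, 0]
    - [-0.0165, -0.0195, 0]
    - [-0.0165, -0.0195, 0]
    - [-0.0165, -0.0195, 0]
    - [0, 0, 0.03]
    - [0, 0, 0.035]
    - [0, 0, 0.035]
    - [0, 0, 0.017]
    - [0, 0, 0]
    - [0, 0, 0]
  gripper: [0, 0, 0, 0, 0, 0, 0, 0, 0, 0]

```text
time: 10.43
tool_pos: [0.4581, -0.0932, 0.058]
tcp_rot: [-2.433, -1.98, 0.006]
wrist_force: [0.1, 0.2, 0.9]
width: 0.003
grip_force: 0.0
```

```bash
python3 where.py
```

```text
t 10.4333 stand xyz [ -81.78 -160.54   58.04] yaw err -0.0 tilt [-0.0057  0.0015 -1.    ] F stand [0.01 0.24 0.89] w 0.24846789304357833 0.0 q6 -0.04945586065257321
```

Emit:
jog_arm:
  turn:
    - [0, 0, 0]
    - [0, 0, 0]
    - [0, 0, 0]
    - [0, 0, 0]
    - [0, 0, 0]
    - [0, 0, 0]
    - [0, 0, 0]
    - [0, 0, 0]
    - [0, 0, 0]
    - [0, 0, 0]
    - [0, 0, 0]
    - [0, 0, 0]
    - [0, 0, 0]
    - [0, 0, 0]
    - [0, 0, 0]
    - [0, 0, 0]
  delta_pos:
    - [0.0055, 0, 0]
    - [0.0055, 0, 0]
    - [0.0086, -0.0015, 0]
    - [0.0086, -0.0015, 0]
    - [0.0078, 0.0005, 0]
    - [0.0078, 0.0005, 0]
    - [0.0067, 0.0038, 0]
    - [0.0066, 0.0039, 0]
    - [0.006, 0.0064, 0]
    - [0.0059, 0.0065, 0]
    - [0.0042, 0.005, 0]
    - [0.0041, 0.0049, 0]
    - [0.0019, 0.0043, 0]
    - [0.0019, 0.0044, 0]
    - [0, 0, 0]
    - [0, 0, 0]
  gripper: [0, 0, 0, 0, 0, 0, 0, 0, 0, 0, 0, 0, 0, 0, 0, 0]

```text
time: 11.77
tool_pos: [0.5137, -0.0219, 0.0602]
tcp_rot: [2.437, 1.983, 0.0]
wrist_force: [-0.4, 0.3, 0.2]
width: 0.005
grip_force: 0.0
```

```bash
python3 where.py
```

```text
t 11.7667 stand xyz [-41.72 -79.49  60.25] yaw err 0.01 tilt [ 1.e-04  1.e-04 -1.e+00] F stand [-0.48  0.25  0.24] w 0.432005092563873 0.0 q6 0.11332718455119825
```

Emit:
jog_arm:
  turn:
    - [0, 0, 0]
    - [0, 0, 0]
    - [0, 0, 0]
    - [0, 0, 0]
  delta_pos:
    - [0.0005, 0.002, 0]
    - [0, 0.0015, 0]
    - [0, 0, 0]
    - [0, 0, 0]
  gripper: [0, 0, 0, 0]

```text
time: 12.1
tool_pos: [0.5158, -0.022, 0.06]
tcp_rot: [-2.435, -1.982, 0.002]
wrist_force: [-3.8, 1.3, 1.5]
width: 0.004
grip_force: 2.2
```

```bash
python3 where.py; python3 - <<'E'
from h import *
st,im=snap("wrist","w6.png"); pickle.dump(st,open("w6.pkl","wb"))
C=cal("wrist",st);p=pickle.load(open("stand.pkl","rb"))
print("knob top if shut",proj(C,stand2w(p,(-19.5,-76,80))))
# bright blobs near
u,v=proj(C,stand2w(p,(-19.5,-76,80))).astype(int)
cv2.imwrite("pics/w6c.png",cv2.resize(im[v-90:v+90,u-110:u+110],None,fx=3,fy=3,interpolation=cv2.INTER_CUBIC)); print(u,v)
E
```

```text
t 12.1 stand xyz [-39.72 -79.16  59.99] yaw err 0.01 tilt [-2.2e-03  3.0e-04 -1.0e+00] F stand [-3.96  0.49  1.48] w 0.32038051709823895 2.2296318411827087 q6 0.11348511524319146
knob top if shut [366.23199358 318.52141795]
366 318
```

Emit:
jog_arm:
  turn:
    - [0, 0, 0]
    - [0, 0, 0]
    - [0, 0, 0]
    - [0, 0, 0]
    - [0, 0, 0]
    - [0, 0, 0]
    - [0, 0, 0]
    - [0, 0, 0]
    - [0, 0, 0]
    - [0, 0, 0]
    - [0, 0, 0]
    - [0, 0, 0]
  delta_pos:
    - [0, -0.006, 0]
    - [0, -0.009, 0]
    - [0, 0, -0.03]
    - [0, 0, -0.035]
    - [0, 0, -0.01]
    - [0.018, 0.019, 0]
    - [0.018, 0.02, 0]
    - [0.019, 0.019, 0]
    - [0, 0, 0]
    - [0, 0, 0]
    - [0, 0, 0]
    - [0, 0, 0]
  gripper: [0, 0, 0, 0, 0.078, 0.078, 0.078, 0.078, 0.078, 0.078, 0.078, 0.078]

```text
time: 13.15
tool_pos: [0.5691, 0.0227, 0.1349]
tcp_rot: [-2.436, -1.983, 0.001]
wrist_force: [-0.5, -0.2, -0.1]
width: 0.913
grip_force: 0.0
```

```bash
python3 where.py; python3 - <<'E'
from h import *
st,im=snap("wrist","w7.png"); pickle.dump(st,open("w7.pkl","wb"))
C=cal("wrist",st);p=pickle.load(open("stand.pkl","rb"))
for n,P in dict(knobshut=(-19.5,-76,80),stopedge=(-27,-7,85),stopL=(-48,-7,85),fin0=(0,-64,85),mark=(-37,14.2,23),ptr=(-34,-50,24)).items(): print(n,proj(C,stand2w(p,P)).round(1))
cv2.imwrite("pics/w7c.png",cv2.resize(im[130:430,150:500],None,fx=2,fy=2,interpolation=cv2.INTER_CUBIC))
E
```

```text
t 13.15 stand xyz [  3.42 -24.56 134.87] yaw err 0.01 tilt [-9.e-04 -2.e-04 -1.e+00] F stand [-0.4  -0.28 -0.08] w 78.01208793304214 0.0 q6 0.20091556522603565
knobshut [282.9 333.4]
stopedge [265.8 235.9]
stopL [230.2 235.9]
fin0 [312.  321.3]
mark [263.4 185. ]
ptr [270.8 265.9]
```

```bash
python3 - <<'E'
from h import *
im=cv2.imread("pics/w7.png"); g=cv2.cvtColor(im,6)
print(g[318:350:2,262:306:2])
print("stop col248",g[215:250,248].tolist())
print("ridge cols 255-270"); print(g[176:196,254:274:2])
E
```

```text
[[224 225 225 204 204 204 203 200 131 131 132 133 131 131 130 129  43  32
   82 133 162 255]
 [224 224 225 202 202 203 202 199 132 133 131 132 133 132 129 129  22  31
  102 159 195 255]
 [223 225 224 202 202 202 202 189 131 133 132 133 132 131 130 127  24  30
  103 162 191 246]
 [224 224 213 202 201 201 201 149 132 133 133 133 132 132 130 127  23  36
  103 162 188 230]
 [224 212 203 203 202 201 200 132 135 143 170 138 134 132 130 126  22  35
  104 163 188 230]
 [224 219 203 203 201 201 198 147 254 255 255 254 250 169 131 123  25  37
  106 162 188 230]
 [224 226 203 203 201 200 189 254 255 255 255 255 255 254 199 120  23  57
  115 164 187 225]
 [226 226 204 219 203 203 166 255 255 255 255 255 255 255 249 121  27  68
  129 163 187 224]
 [225 225 225 225 204 205 246 255 255 255 255 255 255 255 254 139  25  89
  136 204 223 235]
 [225 224 225 226 220 220 209 255 255 255 255 255 255 255 253 149  24  93
  174 214 241 233]
 [225 224 224 225 226 225 204 252 255 255 255 255 255 255 254 155  27 101
  179 221 242 225]
 [224 224 224 225 226 226 219 204 248 255 255 255 254 254 253 161  28  99
  1
[... 743 characters left out ...]
13 113 114]
 [ 79  80  78  76  31  28 113 113 114 114]
 [ 81  80  56  53  27  29 113 112 113 115]
 [ 56  56  34  33  29  26 113 113 114 115]
 [ 70  70  70  71  73  25 114 113 115 114]
 [247 247 246 246 183  26 114 114 114 114]
 [254 254 254 254 214  26 115 114 114 114]
 [241 241 241 241 196  26 114 114 113 113]
 [146 145 144 144 121  30 172 114 114 115]
 [ 89  86  84  83  51  29 195 114 114 116]
 [ 90  88  87  84  40  26 196 115 114 114]
 [ 91  89  87  85  29  30 195 113 115 114]
 [ 93  91  88  85  30  45 194 114 174 172]
 [ 80  78  76  58  28 129 196 173 198 196]
 [ 79  78  74  92  96 201 197 197 198 199]
 [191 191 169 195 193 220 198 197 199 200]
 [222 222 217 224 222 222 198 198 199 199]]
```

```bash
python3 - <<'E'
from h import *
im=cv2.imread("pics/w7.png"); g=cv2.cvtColor(im,6)
print(g[256:276,262:292:2])
st=pickle.load(open("w7.pkl","rb"));C=cal("wrist",st);p=pickle.load(open("stand.pkl","rb"))
for q,z in(((262.5,185.0),.023),((262.5,185.0),.024),((270,265),.024),((270,266),.024)): print(q,w2stand(p,onz(C,*q,z)).round(2))
E
```

```text
[[224 224 218 201 202 202 200 254 255 255 255 255 255 255 255]
 [225 225 224 202 202 202 199 254 255 255 255 255 255 255 255]
 [225 225 224 219 202 203 201 254 255 255 255 255 255 255 255]
 [212 213 224 225 201 203 201 254 255 255 255 255 255 255 255]
 [203 203 226 225 219 203 201 255 255 255 255 255 255 255 255]
 [202 203 227 226 225 203 202 254 255 255 255 255 255 255 255]
 [201 204 216 226 225 162 161 255 255 255 255 255 255 255 255]
 [202 203 205 215 214 131 132 255 255 255 255 255 255 255 255]
 [201 202 203 205 175 132 133 254 255 255 255 255 255 255 255]
 [200 202 203 204 216 207 212 251 255 255 255 254 255 255 255]
 [200 201 203 204 209 206 206 220 233 233 233 229 255 255 255]
 [200 202 203 204 220 219 219 220 220 220 220 224 255 255 255]
 [200 202 203 204 215 214 215 252 255 255 255 255 255 255 255]
 [200 202 203 204 201 202 202 253 255 255 255 255 255 255 255]
 [201 202 202 203 202 201 202 250 255 255 255 255 255 255 255]
 [201 201 202 203 203 202 202 249 255 255 255 255 255 255 255]
 [201 202 203 203 202 202 203 247 255 255 255 255 255 255 255]
 [203 201 203 203 202 203 202 246 255 255 255 255 255 255 255]
 [203 202 202 203 202 202 202 241 255 255 255 255 255 255 255]
 [203 203 202 201 200 202 202 233 255 255 255 255 255 255 255]]
(262.5, 185.0) [-37.64  14.22  23.  ]
(262.5, 185.0) [-37.48  14.36  24.  ]
(270, 265) [-34.59 -49.27  24.  ]
(270, 266) [-34.62 -50.13  24.  ]
```

Emit:
jog_arm:
  turn:
    - [0, 0, 0]
    - [0, 0, 0]
    - [0, 0, 0]
    - [0, 0, 0]
    - [0, 0, 0]
    - [0, 0, 0]
  delta_pos:
    - [0, 0.001, 0.02]
    - [0, 0, 0.022]
    - [0, 0, 0.022]
    - [0, 0, 0.022]
    - [0, 0, 0]
    - [0, 0, 0]
  gripper: [0.078, 0.078, 0.078, 0.078, 0.078, 0.078]

```text
time: 13.7
tool_pos: [0.5691, 0.0224, 0.048]
tcp_rot: [-2.435, -1.981, 0.005]
wrist_force: [-1.3, -0.3, -0.7]
width: 0.917
grip_force: 0.0
```

Emit:
jog_arm:
  turn:
    - [0, 0, 0]
    - [0, 0, 0]
    - [0, 0, 0]
    - [0, 0, 0]
    - [0, 0, 0]
  delta_pos:
    - [0.003, 0, 0]
    - [0.003, 0, 0]
    - [0.003, 0, 0]
    - [0, 0, 0]
    - [0, 0, 0]
  gripper: [0.078, 0.078, 0.078, 0.078, 0.078]

```text
time: 14.12
tool_pos: [0.5742, 0.0316, 0.0507]
tcp_rot: [2.434, 1.983, 0.003]
wrist_force: [-0.4, -2.0, 1.2]
width: 0.919
grip_force: 1.3
```

```bash
python3 where.py
```

```text
t 14.1167 stand xyz [  6.58 -14.83  50.69] yaw err -0.04 tilt [ 2.5e-03 -5.0e-04 -1.0e+00] F stand [ 0.04 -2.05  1.16] w 78.44959779186611 1.3018006458878517 q6 0.2160857962826208
```

Emit:
jog_arm:
  turn:
    - [0, 0, 0]
    - [0, 0, 0]
    - [0, 0, 0]
    - [0, 0, 0]
    - [0, 0, 0]
    - [0, 0, 0]
    - [0, 0, 0]
    - [0, 0, 0]
    - [0, 0, 0]
    - [0, 0, 0]
    - [0, 0, 0]
    - [0, 0, 0]
  delta_pos:
    - [0.005, 0, 0]
    - [0.007, 0, 0]
    - [0.007, 0, 0]
    - [0.007, 0, 0]
    - [0.007, 0, 0]
    - [0.007, 0, 0]
    - [0.007, 0, 0]
    - [0.007, 0, 0]
    - [0.004, 0, 0]
    - [0, 0, 0]
    - [0, 0, 0]
    - [0, 0, 0]
  gripper: [0.078, 0.078, 0.078, 0.078, 0.078, 0.078, 0.078, 0.078, 0.078, 0.078, 0.078, 0.078]

```text
time: 15.12
tool_pos: [0.585, 0.0882, 0.0495]
tcp_rot: [2.436, 1.983, 0.0]
wrist_force: [0.0, -4.1, 3.1]
width: 0.914
grip_force: 2.1
```

```bash
python3 where.py; python3 - <<'E'
from h import *
st,im=snap("wrist","w8.png"); pickle.dump(st,open("w8.pkl","wb")); g=cv2.cvtColor(im,6)
C=cal("wrist",st);p=pickle.load(open("stand.pkl","rb"))
for n,P in dict(stopedge=(-27,51,85),stop2=(-27,58,85),mark=(-37,14.2,23),ptr=(-34,8,24)).items(): print(n,proj(C,stand2w(p,P)).round(1))
u,v=proj(C,stand2w(p,(-34,11,24))).astype(int); print(u,v)
print(g[v-18:v+22,u-16:u+16:2])
im=vision.read_camera("top")[:,:,::-1]; cv2.imwrite("pics/top8.png",im)
E
```

```text
t 15.1167 stand xyz [ 5.66 42.76 49.51] yaw err -0.01 tilt [ 5.e-04 -2.e-04 -1.e+00] F stand [ 0.86 -4.02  3.06] w 78.02088375112592 2.0683640241622925 q6 0.31221029984000004
stopedge [225.8 328.1]
stop2 [224.2 310.7]
mark [241.6 326. ]
ptr [247.3 336.5]
246 331
[[255 255 255 255 255 255 199 199 199 199 200 201 201 200 200 201]
 [255 255 255 255 255 255 200 199 201 201 201 200 200 201 201 201]
 [255 255 255 255 255 255 201 201 200 201 200 201 200 201 202 201]
 [255 255 255 255 255 255 200 200 201 200 200 201 200 201 201 202]
 [255 255 255 255 255 255 200 201 200 201 201 201 201 200 201 200]
 [255 255 255 255 255 255 199 200 200 200 201 201 200 200 201 200]
 [255 255 255 255 250 250 198 198 199 199 199 200 201 200 200 199]
 [250 255 255 255 197 197 197 197 198 197 197 198 198 197 197 198]
 [252 255 255 255 183 184 183 184 184 183 184 184 183 183 184 184]
 [242 236 236 234 133 133 131 131 194 192 183 184 227 240 238 239]
 [129 110 110 111  69  70  63  65 225 211 206 210 255 255 255 255]
 [124 124 124 123 125 123  30  34 232 215 216 219 255 255 255 255]
 [131 146 148 147 147 144  29  46
[... 1143 characters left out ...]
 217 216 216 214 255 255 255]
 [228 217 215 215 215 214 215 215 217 216 217 217 202 255 255 255]
 [226 228 215 216 215 215 216 217 217 218 218 216 202 255 255 255]
 [225 233 214 215 214 215 218 217 219 218 218 216 197 255 255 255]
 [225 233 215 215 215 215 215 217 218 218 218 217 216 255 255 255]
 [223 234 216 216 216 216 216 216 219 218 218 217 224 255 255 255]
 [222 223 217 216 217 216 216 217 218 218 218 217 224 255 255 255]
 [221 216 217 217 216 217 216 217 217 219 218 218 225 255 255 255]
 [221 216 218 217 217 216 217 217 218 218 218 219 223 255 255 255]
 [219 216 217 217 216 217 217 216 217 217 218 218 221 255 255 255]
 [218 229 217 217 217 217 217 217 217 216 217 218 221 255 255 255]]
```

```bash
python3 - <<'E'
from h import *
p=pickle.load(open("stand.pkl","rb")); C7=cal("wrist",pickle.load(open("w7.pkl","rb"))); C8=cal("wrist",pickle.load(open("w8.pkl","rb")))
for z in (.022,.023,.024,.025): print(z,"ridge w7",w2stand(p,onz(C7,262,185.1,z))[1].round(2),"w8",w2stand(p,onz(C8,240,328.3,z))[1].round(2))
for z in (.023,.024,.025):print(z,"ptr w7",w2stand(p,onz(C7,270,266.5,z))[1].round(2),[w2stand(p,onz(C8,246,r,z))[1].round(2) for r in(332,333,334,335,336)])
im=cv2.imread("pics/w8.png"); cv2.imwrite("pics/w8c.png",cv2.resize(im[290:360,205:305],None,fx=6,fy=6,interpolation=cv2.INTER_NEAREST))
E
```

```text
0.022 ridge w7 14.01 w8 12.08
0.023 ridge w7 14.15 w8 12.7
0.024 ridge w7 14.29 w8 13.31
0.025 ridge w7 14.43 w8 13.93
0.023 ptr w7 -50.95 [np.float64(10.3), np.float64(9.65), np.float64(9.0), np.float64(8.35), np.float64(7.7)]
0.024 ptr w7 -50.55 [np.float64(10.93), np.float64(10.29), np.float64(9.64), np.float64(8.99), np.float64(8.34)]
0.025 ptr w7 -50.16 [np.float64(11.56), np.float64(10.92), np.float64(10.28), np.float64(9.63), np.float64(8.99)]
```

View pics/w8c.png

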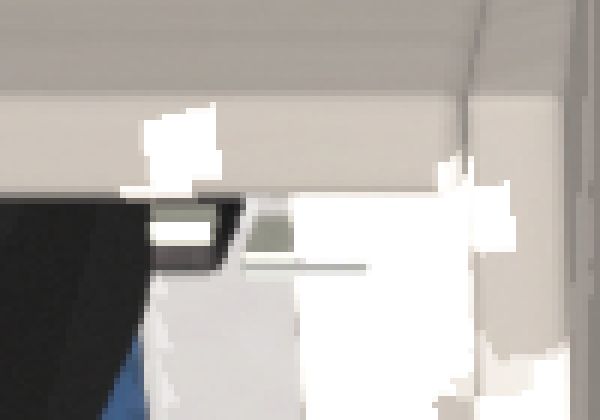

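The last view shows the ridge top centred at row ~328.4 and the pointer line at row 334, about 3.5 mm short of the mark.

Emit:
jog_arm:
  turn:
    - [0, 0, 0]
    - [0, 0, 0]
    - [0, 0, 0]
    - [0, 0, 0]
    - [0, 0, 0]
  delta_pos:
    - [0.0018, 0, 0]
    - [0.0017, 0, 0]
    - [0, 0, 0]
    - [0, 0, 0]
    - [0, 0, 0]
  gripper: [0.078, 0.078, 0.078, 0.078, 0.078]

```text
time: 15.63
tool_pos: [0.5855, 0.0916, 0.0493]
tcp_rot: [2.436, 1.983, -0.0]
wrist_force: [-0.2, -4.5, 3.6]
width: 0.913
grip_force: 2.4
```

```bash
python3 where.py; cat > look.py <<'E'
from h import *
import sys
fn=sys.argv[1]; st,im=snap("wrist",fn+".png"); pickle.dump(st,open(fn+".pkl","wb")); g=cv2.cvtColor(im,6)
C=cal("wrist",st);p=pickle.load(open("stand.pkl","rb"))
u,v=proj(C,stand2w(p,(-34,14,24))).astype(int); print("u,v",u,v,"v0",v-10,"u0",u-14)
print(g[v-10:v+16,u-14:u+28:2])
E
python3 look.py w9
```

```text
t 15.6333 stand xyz [ 5.5  46.23 49.29] yaw err 0.0 tilt [ 1.e-04 -2.e-04 -1.e+00] F stand [ 0.7  -4.5   3.62] w 77.9385260057388 2.4074124544858932 q6 0.3178930114560574
u,v 247 332 v0 322 u0 233
[[251 252 251 234 231 152 151 170 164 179 180 210 211 213 213 212 211 213
  210 211 211]
 [185 184 181 109  86  84  89 157 138 205 216 255 255 255 255 255 255 255
  255 255 255]
 [111 109 108  85  36  28  45 154 144 216 206 255 255 255 255 255 255 255
  255 255 255]
 [108 108 106  88  36  26  59 218 200 205 185 255 255 255 255 255 255 255
  255 255 255]
 [108 103 105  64  34  26  62 224 178 166 166 255 255 255 255 255 255 255
  255 255 255]
 [103  66  72  41  33  26  52 190 146 146 154 255 255 255 255 255 255 255
  255 255 255]
 [ 67  36  43  41  34  27  48 158 147 147 165 255 255 255 255 255 255 255
  255 255 255]
 [ 56  56  61  61  60  30  44 149 146 147 171 255 255 255 255 255 255 255
  255 255 255]
 [127 127 127 127 123  29  45 148 146 147 170 255 255 255 255 255 255 255
  255 255 255]
 [147 147 148 147 141  29  59 148 146 149 162 255 255 255 255 255 255 255
  255 255 255]
 [194 234 233
[... 711 characters left out ...]
2  92 116 217 217 218 217 217 216 255 255 255 255 255 255 255
  255 255 255]
 [186 186 187 187 194 216 218 217 218 217 216 255 255 255 255 255 255 255
  255 255 255]
 [217 217 217 218 217 217 217 217 217 218 215 255 255 255 255 255 255 255
  255 255 255]
 [229 217 217 217 217 217 217 217 217 218 217 255 255 255 255 255 255 255
  255 255 255]
 [224 217 217 217 217 217 217 216 217 216 216 255 255 255 255 255 255 255
  255 255 255]
 [217 217 217 217 217 217 217 217 217 215 216 255 255 255 255 255 255 255
  255 255 255]
 [217 217 217 217 217 217 217 217 217 215 215 255 255 255 255 255 255 255
  255 255 255]
 [217 217 217 217 217 217 217 217 218 216 216 255 255 255 255 255 255 255
  255 255 255]]
```

Emit:
jog_arm:
  turn:
    - [0, 0, 0]
    - [0, 0, 0]
    - [0, 0, 0]
    - [0, 0, 0]
    - [0, 0, 0]
    - [0, 0, 0]
    - [0, 0, 0]
    - [0, 0, 0]
  delta_pos:
    - [0.0003, -0.001, 0]
    - [0, -0.001, 0]
    - [0, -0.001, 0]
    - [0, -0.001, 0]
    - [0, -0.001, 0]
    - [0, 0, 0]
    - [0, 0, 0]
    - [0, 0, 0]
  gripper: [0.07, 0.062, 0.055, 0.048, 0.042, 0.036, 0.03, 0.03]
  grip_force: 25

```text
time: 16.35
tool_pos: [0.5795, 0.0931, 0.0487]
tcp_rot: [-2.436, -1.982, 0.003]
wrist_force: [-2.9, -4.9, 3.1]
width: 0.351
grip_force: 3.2
```

```bash
python3 where.py; python3 look.py w10
```

```text
t 16.35 stand xyz [-0.67 46.52 48.74] yaw err 0.01 tilt [-2.1e-03 -1.0e-04 -1.0e+00] F stand [-1.88 -5.4   3.14] w 29.979163804844994 3.247940081055276 q6 0.3212604699159487
u,v 258 333 v0 323 u0 244
[[154 154 154 154 154 154 155 170 169 170 170 170 168 169 154 154 153 152
  152 155 153]
 [ 91  90  91  90  91  91  92 153 152 152 152 152 151 151  87  88  87  86
   86  87  86]
 [ 44  44  43  44  43  44  46 147 147 147 147 147 147 147  38  38  35  33
   34  36  33]
 [ 44  45  43  45  44  44  49 147 146 146 146 147 147 146  38  39  36  34
   35  36  33]
 [ 44  43  44  44  44  44  51 153 153 152 153 152 153 149  40  41  33  33
   39  37  33]
 [ 44  44  43  45  44  44  47 103 151 171 172 172 173 169  48  49  33  33
   38  37  33]
 [ 44  43  44  44  45  44  44  44  98 143 181 180 180 177  51  51  32  33
   37  37  32]
 [ 44  43  44  44  45  43  43  45  44  78 160 180 180 177  51  50  33  33
   37  37  33]
 [ 44  45  44  45  43  43  44  43  44  44 100 180 180 178  51  50  33  33
   36  36  33]
 [ 44  43  43  44  44  44  43  43  44  43  46 143 179 178  52  51  33  33
   37  36  32]
 [ 44  45 
[... 714 characters left out ...]
1  49  45  46  44  44  45  44  44  43  44  44  50  50  40  36
   37  37 225]
 [ 45  46  47  44  44  44  43  43  44  44  44  44  44  42  50  50  42  38
   37  37 254]
 [ 43  43  44  45  44  45  45  44  45  45  45  44  45  41  50  50  41  36
   37  35 255]
 [ 44  45  45  44  44  44  45  44  44  43  44  43  43  41  51  51  41  36
   36  38 255]
 [ 44  44  44  44  44  45  44  45  44  43  44  43  44  39  52  49  42  35
   36  45 255]
 [ 46  44  43  44  43  44  45  46  45  44  45  44  45  38  50  51  41  36
   36  48 255]
 [ 45  43  44  43  44  44  44  44  45  44  44  44  44  38  49  51  44  35
   38  62 255]
 [ 46  45  43  45  43  45  43  44  43  44  45  46  44  38  48  50  46  37
   35  85 255]]
```

Emit:
jog_arm:
  turn:
    - [0, 0, 0]
    - [0, 0, 0]
    - [0, 0, 0]
    - [0, 0, 0]
    - [0, 0, 0]
    - [0, 0, 0]
    - [0, 0, 0]
    - [0, 0, 0]
    - [0, 0, 0]
  delta_pos:
    - [0, 0.0005, 0]
    - [0, 0.0005, 0]
    - [0, 0, 0]
    - [0, 0, 0]
    - [0, 0, 0]
    - [0, 0, 0]
    - [0, 0, 0]
    - [0, 0, 0]
    - [0, 0, 0]
  gripper: [0.026, 0.022, 0.018, 0.014, 0.01, 0.01, 0.01, 0.01, 0.01]
  grip_force: 40

```text
time: 17.15
tool_pos: [0.58, 0.093, 0.0487]
tcp_rot: [-2.435, -1.983, 0.004]
wrist_force: [-5.2, -3.8, 3.7]
width: 0.161
grip_force: 41.8
```

```bash
python3 where.py; python3 - <<'E'
from h import *
st,im=snap("wrist","w11.png"); pickle.dump(st,open("w11.pkl","wb")); g=cv2.cvtColor(im,6)
C=cal("wrist",st);p=pickle.load(open("stand.pkl","rb"))
for n,P in dict(knob=(-19.5,-12,80),camtop=(5,50,83),stopfar=(-48,64,85),finend=(-6,64,85)).items(): print(n,proj(C,stand2w(p,P)).round(1))
S=cal("scene")
_,s=snap("scene","s11.png"); g2=cv2.cvtColor(s,6)
for n,P in dict(ptr=(-34,14.2,24),knob=(-19.5,-12,80)).items(): print(n,proj(S,stand2w(p,P)).round(1))
u,v=proj(C,stand2w(p,(-27,64,85))).astype(int); print("stop far edge",u,v,g[v-14:v+14,u].tolist())
g9=cv2.cvtColor(cv2.imread("pics/w9.png"),6); C9=cal("wrist",pickle.load(open("w9.pkl","rb"))); a,b=proj(C9,stand2w(p,(-27,64,85))).astype(int); print("w9",a,b,g9[b-14:b+14,a].tolist())
E
```

```text
t 17.15 stand xyz [-0.16 46.5  48.67] yaw err -0.05 tilt [-2.8e-03 -3.0e-04 -1.0e+00] F stand [-4.28 -4.77  3.66] w 13.769517078541094 41.82620979845524 q6 0.3202528368773378
knob [271.5 459.4]
camtop [330.3 337.8]
stopfar [179.4 305.9]
finend [299.5 306.2]
ptr [285.2 245.1]
knob [292.2 232.6]
stop far edge 239 306 [164, 164, 164, 165, 162, 162, 164, 165, 166, 166, 166, 166, 166, 164, 172, 189, 199, 202, 205, 205, 203, 203, 202, 202, 202, 203, 202, 202]
w9 223 304 [163, 161, 161, 161, 163, 160, 160, 161, 163, 163, 164, 163, 164, 162, 161, 169, 184, 197, 199, 201, 201, 199, 199, 200, 199, 200, 199, 199]
```

```bash
python3 -c "
from workcell import ticket
print(ticket.finish_job())"
```

```text
the job is handed in; nothing more can be done
None
```

The job is handed in at about 17 s: the cell is seated, the gate is shut, and the carriage is held by its fin at the mark (about 0.5 mm) with the cam lever pinched shut; the finger hid the pointer from the wrist camera during the pinch, so the last direct sight of it at the mark was just before.

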